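# Set the warming drawer's dial and open it

## Task

Get the warming drawer ready for serving: first turn its black dial clockwise until the white pointer lines up with the red tab on the scale, and let go of it. Then gently pull the copper-handled drawer out until it meets its stop, keeping the cups inside upright, and leave everything else where it stands.

Things in the scene. Friction and masses are not known exactly. Their poses are not given: they have to be found in the camera images.
- warmer: Warming drawer: fixed white box on the worktop, 300 mm deep, 400 wide; origin under its centre, x axis from front to back, front towards the robot. Drawer bay y -50 to 200 mm, its top at 125 mm. Control column y -200 to -50: its panel (150 mm square) slopes up from the front edge (85 mm high) at 35 deg, so its normal leans 35 deg from vertical towards the robot; flat top behind it at 171 mm.
- dial_grip (a point): Point on the dial's axis, 34 mm above the panel: where the TCP grips. Site z axis: the panel's outward normal; the point turns with the dial. The black dial is a disc 80 mm across (top 12 mm above the panel) with a straight grip bar 70 mm long, 16 mm thick, from 12 to 46 mm above the panel, centred on the axis, along the pointer. Round it is a flat white scale with black ticks.
- dial_pointer (a point): Point in line with the dial's white pointer stripe (on the bar's top, from the axis to one end, and down that end), 45 mm from the axis, 12 mm above the panel. Turns with the dial.
- tab_point (a point): Point at the inner end of the red tab (20 x 9 mm, flat on the scale; it cannot be felt or moved), 45 mm from the dial axis, 12 mm above the panel: the place where dial_pointer must come.
- dial (a joint): Angle of the dial, rad, growing clockwise as seen facing the panel; 0 (pointer at lower left) to 5.236 (lower right), with stops at both. It starts at 0.2 to 0.9 and the tab stands 1.7 to 4.0 rad further on, clockwise. It stays where it is left (friction about 0.07 N m).
- drawer (a joint): How far the drawer is out, m: 0 shut, 0.11 at its end stop. Starts at 0 to 0.012. It slides out along the front's normal, with 2.5 N friction and 10 N s/m damping, and stays where it is left.
- drawer_handle (a point): Centre of the drawer's handle, a level copper bar 14 mm thick, 170 long, 95 mm above the table, its axis 45 mm out from the drawer's front (38 mm clear gap), on two studs 75 mm either side of this point. Site axes: x into the cabinet, y along the bar, z up. Can be hooked or pinched from above; the cabinet's top is 30 mm above this point.
- cup_a: White cup, 72 mm across, 55 high, loose in the drawer; origin at its underside, z up.
- cup_b: Another white cup like cup_a, loose in the drawer.
- top_cup: Blue cup, 76 mm across, 62 high, standing loose on top of the drawer bay, near its middle; origin at its underside.
- sugar_jar: Glass jar with a wooden cap, 76 mm across, 110 high, standing on the worktop at the left of the warming drawer; origin at its underside.
- votive_a: Amber glass tumbler, 70 mm across, 85 high, on the wooden board at the right; origin at its underside.
- votive_b: Amber glass tumbler, 70 mm across, 65 high, on the wooden board at the right; origin at its underside.
- spoon: Wooden-handled spoon, 200 mm long, lying on the worktop at the front left; origin under its middle.

How it is judged:
By the outcome, as a careful person would: the job done as asked, in the order asked, and still so for the second after the job is handed in, with the robot touching nothing.
It also fails if it takes over 67 s, if anything falls off the work surface, if the arm or the gripper's body presses on something with over 40 N, if the wrist force passes 120 N, or if a joint passes its speed limit or range.

## Robot

A 6-joint arm with a two-finger parallel gripper is mounted at the origin on the work surface. World frame = base frame: x ahead of the robot, y to its left, z up, the work surface at z = 0. Lengths are in m, angles in rad, forces in N, time in s.
With the tool pointing down it reaches from about 0.2 to 0.875 m from the base axis. Payload 3.4 kg.
Tool frame: the origin (TCP) lies between the finger pads, 19 mm behind the fingertips; this is the grasp point; z points along the fingers, y is the line along which they close (so a half turn about z gives the same grasp; the last joint's range is limited). The gripper opens to 94 mm and grips with 3 to 60 N. Pads are 16 mm wide; open, the fingers measure 119 mm over their backs; the gripper's body (75 mm by 177 mm) begins 78 mm behind the grasp point.
Start: joints at [1.186, 0.276, 1.505, -0, 1.361, -0.121], TCP at [0.15, 0.555, 0.224] pointing down, gripper open.
Joint ranges: [-2.89, 2.89], [-0.75, 2.08], [0.22, 2.7], [-1.18, 4.32], [0.11, 2.71], [-2.7, 2.7]. Speed limits (rad/s): [2.57, 2.57, 3.14, 3.14, 3.14, 3.14].

## Interface

Orientations are given as [roll, pitch, yaw] about the fixed x, y, z axes, in that order (R = Rz(yaw) Ry(pitch) Rx(roll)).
In Python, from cell import sense, imaging, workorder gives the robot as it stands. The module is installed in compiled form; this text tells all that it offers.
- The arm moves only by the tool move_arm, never from a script. Its argument "increments" is a list of rows, each an object of numbers: "x", "y", "z": the shift along the tool's x, y, z normalised to -1 to 1, where 1 is 400 mm; "ax", "ay", "az": the turn, a rotation vector about the tool's x, y, z normalised to -1 to 1, where 1 is 90 degrees; "fingers": the finger opening in mm, from 0 to 94. In form: [{"x": .., "y": .., "z": .., "ax": .., "ay": .., "az": .., "fingers": ..}, ...]. A call has 1 to 5 rows; each row shifts and turns the commanded pose from where the row before left it, along the tool's axes as they then stand; what a row does not reach is not made up. A row lasts 1/8 s, in which the tool goes at most 62.5 mm and 10.7 degrees, less where a joint would pass 70% of its speed; a pose out of reach is approached as far as the arm can. A call with a number of a shift or a turn outside -1 to 1 is refused whole. A call with a gripper value outside its range is refused whole. The fingers move at their own pace and stop on an object; the grip force is fixed at half the most. Time passes only in rows, so rows that do not move let the fingers close. It gives the time, the measured TCP pose, the force, the opening and the grip force at its end, in the units of the state.
- sense(): the state, without advancing time (a new reading comes with each control period).
- imaging.capture(name): name is "scene" or "top"; returns a dict with "img" (480x640x3 uint8, red, green, blue), "mtx" (3x3 intrinsics, pixels), "camera_from_world" (4x4, takes a point from world to camera coordinates). Camera axes: x right, y down, z forward; pixel columns grow to the right and rows downward; lengths in m; the calibration is good to about 2 mm. A picture is of the moment at which its call begins. There is no depth.
- workorder.close_job(): hands the job in; it is judged then, once.
The state is a dict: "time": time; "q": joint angles; "joint_vel": joint speeds; "joint_efforts": joint torques, N m; "tcp_pos": TCP position; "ee_rot": TCP orientation; "wrist_force": force on the tool from outside, world axes, zero at the start; "ft_torque": the same for the moment, N m; "gripper_width": opening from 0.0 (shut) to 1.0 (fully open); "grip_force": force on a finger pad.
Only numpy, scipy, OpenCV 4.12 (cv2) and the standard library are available. Lean on these libraries where they do the work, as an engineer would, in place of code of your own. Each camera call takes 0.05 s, during which the arm holds its last target. There are 200 camera calls.

## Working session

There is one attempt and no reset: what is moved stays moved. The work goes in short steps, Python scripts to look and compute and a tool call to move; the robot and the scene stay as the last step left them, time stands still between calls to the robot, and variables do not carry over. Pictures are saved under pics/ and viewed, at most 10 in all, crops included, and the job is handed in when it is done.

Besides the shell and the picture viewer there is one more tool, called after "Call:" by a JSON object that holds its "fn" and its "kwargs", one argument or row to a line. move_arm: Moves the arm, as the interface text tells. Its arguments: {"type":"object","properties":{"increments":{"type":"array"}},"required":["increments"]}

```bash
mkdir -p pics; python3 - <<'E'
from cell import sense, imaging
import cv2,numpy as np
for n in ("scene","top"):
    c=imaging.capture(n); cv2.imwrite(f"pics/{n}0.png",c["img"][:,:,::-1]); np.savez(f"{n}0.npz",**c)
    print(n,c["mtx"].round(1).tolist(),c["camera_from_world"].round(4).tolist())
print(sense())
E
```

```text
scene [[453.6, 0.0, 321.3], [0.0, 453.6, 240.7], [0.0, 0.0, 1.0]] [[0.8305, 0.5569, 0.0083, -0.4551], [0.3611, -0.5271, -0.7693, -0.1114], [-0.424, 0.6419, -0.6389, 1.3117], [0.0, 0.0, 0.0, 1.0]]
top [[525.2, 0.0, 319.3], [0.0, 525.2, 246.2], [0.0, 0.0, 1.0]] [[-0.0057, -0.9997, -0.0229, 0.0277], [-0.9842, 0.0097, -0.1766, 0.5587], [0.1768, 0.0215, -0.984, 1.2401], [0.0, 0.0, 0.0, 1.0]]
{'time': 0.1, 'q': array([ 1.18599028e+00,  2.76448436e-01,  1.50594829e+00,  3.55679747e-05,
        1.36070442e+00, -1.21007989e-01]), 'joint_vel': array([-0.00126701, -0.00221104, -0.00251877,  0.00084773,  0.00072932,
        0.00117671]), 'joint_efforts': array([ 1.72953380e-03, -4.05454516e+01, -2.37778580e+01,  7.05907540e-02,
        2.99814146e-02, -2.53424366e-05]), 'tcp_pos': array([0.14975424, 0.55468106, 0.22356195]), 'ee_rot': array([-3.14009939e+00, -2.16614479e-04,  2.87778699e+00]), 'wrist_force': array([-0.3945728 , -0.00443119, -0.30490666]), 'ft_torque': array([0.02607208, 0.04059838, 0.00918704]), 'grip_force': 0.0, 'gripper_width': 0.9990257863516402}
```

View pics/scene0.png

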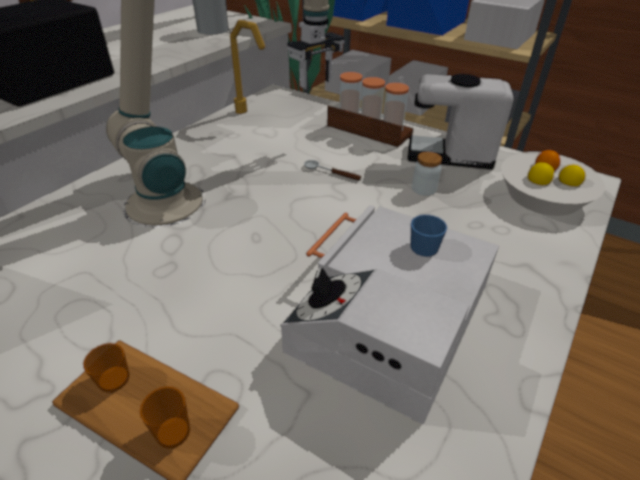

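View pics/top0.png

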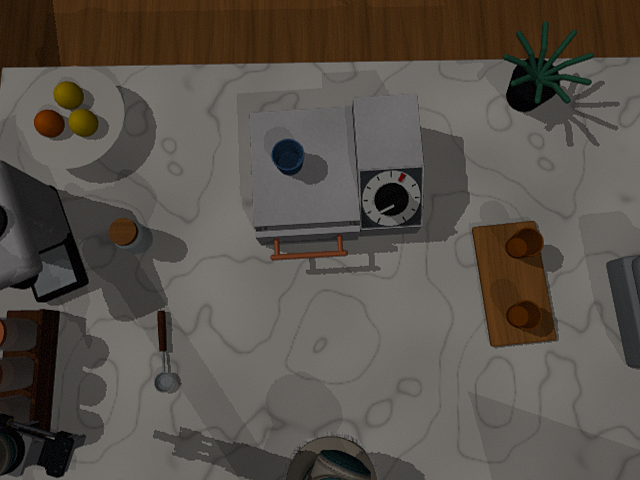

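The scene view shows the warmer with its dial at about (328,288) and the handle from (312,250) to (350,217). The top view shows the dial at (391,198), the red tab at (402,177), the white pointer running to lower left, and the handle from (275,256) to (346,252). I'll zoom in for detail.

```bash
python3 - <<'E'
import cv2,numpy as np
t=np.load("top0.npz")["img"];s=np.load("scene0.npz")["img"]
a=cv2.resize(t[85:270,235:435],None,fx=3,fy=3,interpolation=cv2.INTER_CUBIC)
b=cv2.resize(s[255:330,280:380],(0,0),fx=6,fy=6,interpolation=cv2.INTER_CUBIC)
cv2.imwrite("pics/a.png",a[:,:,::-1])
c=cv2.resize(t[160:235,350:430],(0,0),fx=5,fy=5,interpolation=cv2.INTER_CUBIC)
cv2.imwrite("pics/b.png",np.hstack([c,cv2.resize(b[:, :],(400,375))])[:,:,::-1])
E
```

```text
(no output)
```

View pics/a.png

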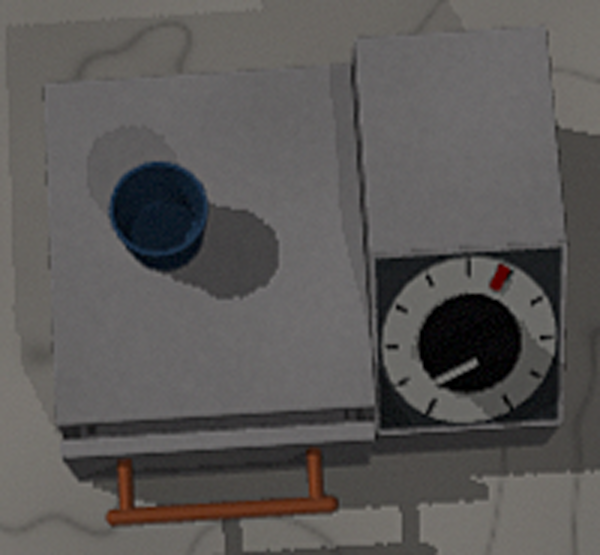

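View pics/b.png

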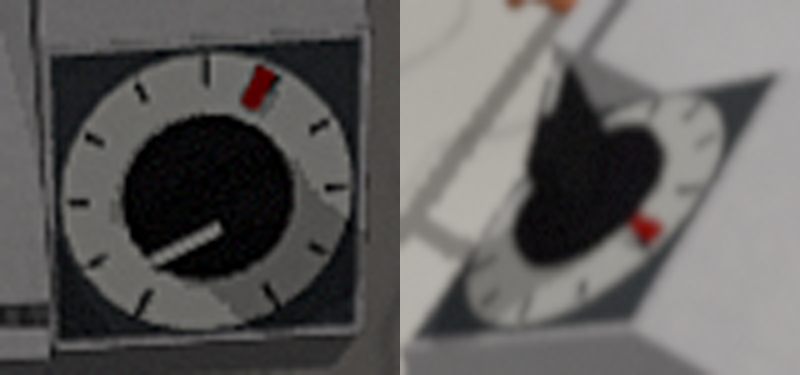

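Crop a shows the panel corners, top-face edges and handle clearly; crop b shows the pointer stripe from (221,228) to (152,264) and the red tab centred at (260,87) in the left half. Next I'll cast rays and fit the warmer's pose.

```bash
cat > h.py <<'E'
import numpy as np,cv2
from scipy.spatial.transform import Rotation as Ro
def ray(c,u,v):
    M=c["camera_from_world"];R=M[:3,:3];o=-R.T@M[:3,3]
    return o,R.T@np.linalg.inv(c["mtx"])@np.array([u,v,1.])
def hit(c,u,v,n,p):
    o,d=ray(c,u,v);n=np.array(n,float);return o+d*((np.array(p)-o)@n)/(d@n)
def proj(c,P):
    P=c["camera_from_world"]@np.r_[P,1];q=c["mtx"]@P[:3];return q[:2]/q[2]
def mask(img,k):
    h=cv2.cvtColor(img,cv2.COLOR_RGB2HSV)
    H,S,V=[h[...,i].astype(int) for i in range(3)]
    return (((H<5)|(H>173))&(S>150)&(V>70)) if k=="red" else ((H>5)&(H<15)&(S>110)&(V>70))
E
python3 - <<'E'
from h import *
t=dict(np.load("top0.npz"));s=dict(np.load("scene0.npz"))
L=[];W=[]
ca=lambda u,v:((u+.5)/3-.5+235,(v+.5)/3-.5+85)
cb=lambda u,v:((u+.5)/5-.5+350,(v+.5)/5-.5+160)
xp=-.15+.15*np.cos(np.radians(35))
for uv,l in [((355,38),(.15,-.05,.171)),((546,28),(.15,-.2,.171)),((375,252),(xp,-.05,.171)),((563,243),(xp,-.2,.171)),((559,424),(-.15,-.2,.085)),((378,436),(-.15,-.05,.085)),((45,86),(.15,.2,.125)),((57,424),(-.15,.2,.125))]:
    L.append(l);W.append(hit(t,*ca(*uv),[0,0,1],[0,0,l[2]]))
L=np.array(L);W=np.array(W)
a=L[:,:2]-L[:,:2].mean(0);b=W[:,:2]-W[:,:2].mean(0)
yaw=np.arctan2((a[:,0]*b[:,1]-a[:,1]*b[:,0]).sum(),(a*b).sum())
R=Ro.from_euler("z",yaw).as_matrix();o=W[:,:2].mean(0)-(R[:2,:2]@L[:,:2].mean(0));o=np.r_[o,0]
print("yaw",yaw,"o",o,"res mm",((W-(L@R.T+o))*1e3).round(1).tolist())
S,C=np.sin(np.radians(35)),np.cos(np.radians(35))
n=R@[-S,0,C];up=R@[C,0,S];rt=R@[0,-1,0]   # panel axes seen facing
pc=o+R@[-.15+.075*C,-.125,.085+.075*S]
print("panel c",pc,"n",n)
def pan(c,u,v,h):
    d=hit(c,u,v,n,pc+h*n)-pc;return np.array([d@rt,d@up])
for uv in [(62,200),(352,195),(205,52),(210,330)]: print("scale",(pan(t,*cb(*uv),0.001)*1e3).round(1))
for uv in [(124,195),(293,195),(210,115),(212,278)]: print("disc",(pan(t,*cb(*uv),0.012)*1e3).round(1))
ang=lambda p:np.degrees(np.arctan2(p[0],p[1]))%360  # clockwise from up
for uv in [(221,228),(152,264)]: p=pan(t,*cb(*uv),.046);print("stripe",(p*1e3).round(1),ang(p))
for k,c in (("t",t),("s",s)):
    m=mask(c["img"],"red");m[:150]=0;m[310:]=0;m[:,:320]=0;m[:,430:]=0
    v,u=np.nonzero(m);p=pan(c,u.mean(),v.mean(),.001);print("tab",k,len(u),(p*1e3).round(1),ang(p))
m=mask(t["img"],"cop");m[:246]=0;m[270:]=0;m[:,:255]=0;m[:,365:]=0
v,u=np.nonzero(m);print(len(u),u.min(),u.max(),v.min(),v.max())
# bar: lowest copper pixels of each column -> bar centreline
P=[]
for x in range(u.min()+2,u.max()-1):
    vv=v[u==x]
    P.append((x,np.sort(vv)[::-1][:4].mean() if len(vv)>4 else vv.mean()))
P=np.array(P);k=np.polyfit(P[:,0],P[:,1],1)
for x in (u.min()-.5,u.max()+.5):
    w=hit(t,x,np.polyval(k,x),[0,0,1],[0,0,.098]);print("bar end",w,"local",R.T@(w-o))
w=hit(t,288,150,[0,0,1],[0,0,.187]);print("cup",R.T@(w-o))
np.savez("pose.npz",yaw=yaw,o=o,pc=pc,n=n,up=up,rt=rt)
E
```

```text
yaw 0.03944721467536316 o [ 0.74041547 -0.01726005  0.        ] res mm [[-2.3, 1.2, 0.0], [-2.4, 2.6, 0.0], [0.5, -4.0, 0.0], [-0.2, 3.4, 0.0], [0.9, 1.8, -0.0], [-1.4, -3.7, -0.0], [-7.4, 0.6, 0.0], [12.2, -1.9, 0.0]]
panel c [ 0.65685039 -0.14565549  0.12801823] n [-0.57313023 -0.02262013  0.81915204]
scale [-67.    0.8]
scale [68.5 -3.9]
scale [-0.7 68.8]
scale [  2.7 -68.7]
disc [-39.1   5.7]
disc [39.1  1.6]
disc [ 0.4 42.3]
disc [  1.9 -37.7]
stripe [ 1.2 -0.1] 92.67953924128861
stripe [-30.  -15.8] 242.20661291623168
tab t 28 [23.6 50.4] 25.037776417854086
tab s 19 [20.3 49.5] 22.341772811018384
421 270 346 246 259
bar end [0.52439331 0.14005333 0.098     ] local [-0.20965014  0.16571027  0.098     ]
bar end [ 0.53363644 -0.04164688  0.098     ] local [-0.20757991 -0.01621312  0.098     ]
cup [0.0205956  0.10670929 0.187     ]
```

```bash
cat >> h.py <<'E'
def plan(p1,R1,vmax=.055,wmax=9.5):
    from cell import sense
    from math import ceil
    s=sense();p=s["tcp_pos"];R=Ro.from_euler("xyz",s["ee_rot"])
    R1=Ro.from_matrix(R1);p1=np.array(p1);dv=(R.inv()*R1).as_rotvec()
    N=max(1,ceil(np.linalg.norm(p1-p)/vmax),ceil(np.degrees(np.linalg.norm(dv))/wmax))
    st=(p1-p)/N;w=dv/N/(np.pi/2)
    print("N",N,"dist",np.linalg.norm(p1-p).round(4),"turn",np.degrees(dv).round(2))
    for i in range(N):
        d=R.inv().apply(st)/.4
        print(i,dict(zip(("x","y","z","ax","ay","az"),np.r_[d,w].round(4).tolist())))
        R=R*Ro.from_rotvec(dv/N)
def frame(y,z):
    z=z/np.linalg.norm(z);y=y-(y@z)*z;y/=np.linalg.norm(y);return np.c_[np.cross(y,z),y,z]
E
python3 - <<'E'
from h import *
t=dict(np.load("top0.npz"));s=dict(np.load("scene0.npz"))
L=[];W=[]
ca=lambda u,v:((u+.5)/3-.5+235,(v+.5)/3-.5+85)
cb=lambda u,v:((u+.5)/5-.5+350,(v+.5)/5-.5+160)
xp=-.15+.15*np.cos(np.radians(35))
for uv,l in [((355,38),(.15,-.05,.171)),((546,28),(.15,-.2,.171)),((375,252),(xp,-.05,.171)),((563,243),(xp,-.2,.171)),((559,424),(-.15,-.2,.085)),((378,436),(-.15,-.05,.085))]:
    L.append(l);W.append(hit(t,*ca(*uv),[0,0,1],[0,0,l[2]]))
L=np.array(L);W=np.array(W);yaw=.048
R=Ro.from_euler("z",yaw).as_matrix();o=W[:,:2].mean(0)-(R[:2,:2]@L[:,:2].mean(0));o=np.r_[o,0]
print("o",o,"res mm",((W-(L@R.T+o))@R*1e3).round(1).tolist())
S,C=np.sin(np.radians(35)),np.cos(np.radians(35))
n=R@[-S,0,C];up=R@[C,0,S];rt=R@[0,-1,0]
pc=o+R@[-.15+.075*C,-.125,.085+.075*S]
def pan(c,u,v,h):
    d=hit(c,u,v,n,pc+h*n)-pc;return np.array([d@rt,d@up])
sc=np.mean([pan(t,*cb(*uv),.001) for uv in [(62,200),(352,195),(205,52),(210,330)]],0)
dc=np.mean([pan(t,*cb(*uv),.012) for uv in [(124,195),(293,195),(210,115),(212,278)]],0)
print("centres mm",sc*1e3,dc*1e3)
pc=pc+rt*(sc[0]+dc[0])/2+up*(sc[1]+dc[1])/2
ang=lambda p:np.degrees(np.arctan2(p[0],p[1]))%360
q=[pan(t,*cb(*uv),.046) for uv in [(221,228),(152,264)]];th=ang(q[1]-q[0]);print("stripe",q,th,ang(q[1]))
for k,c in (("t",t),("s",s)):
    m=mask(c["img"],"red");m[:150]=0;m[310:]=0;m[:,:320]=0;m[:,430:]=0
    v,u=np.nonzero(m);p=pan(c,u.mean(),v.mean(),.001);print("tab",k,(p*1e3).round(1),ang(p))
g=pc+.034*n;print("grip",g)
a=np.radians(th-270);Rg=frame(np.cos(a)*up+np.sin(a)*rt,-n)
np.savez("pose.npz",yaw=yaw,o=o,pc=pc,n=n,up=up,rt=rt,Rg=Rg,g=g)
plan(g+.1*n,Rg)
E
```

```text
o [ 0.73854148 -0.01700522  0.        ] res mm [[-0.8, -0.3, 0.0], [-2.1, 1.1, 0.0], [1.7, -4.1, 0.0], [0.1, 3.3, 0.0], [1.2, 2.7, -0.0], [-0.1, -2.7, -0.0]]
centres mm [0.39625853 0.05131287] [0.04361447 3.78901947]
stripe [array([ 0.00023494, -0.0011609 ]), array([-0.03104066, -0.01663371])] 243.67725535544224 241.81454897799517
tab t [23.2 49.1] 25.302670567056165
tab s [20.6 48.6] 22.904848606824796
grip [ 0.6381801  -0.1471906   0.15697076]
N 16 dist 0.8262 turn [-23.55 -27.19  44.37]
0 {'x': -0.0937, 'y': -0.0887, 'z': -0.0023, 'ax': -0.0164, 'ay': -0.0189, 'az': 0.0308}
1 {'x': -0.098, 'y': -0.084, 'z': -0.0017, 'ax': -0.0164, 'ay': -0.0189, 'az': 0.0308}
2 {'x': -0.102, 'y': -0.0792, 'z': -0.0008, 'ax': -0.0164, 'ay': -0.0189, 'az': 0.0308}
3 {'x': -0.1057, 'y': -0.0741, 'z': 0.0003, 'ax': -0.0164, 'ay': -0.0189, 'az': 0.0308}
4 {'x': -0.1091, 'y': -0.069, 'z': 0.0017, 'ax': -0.0164, 'ay': -0.0189, 'az': 0.0308}
5 {'x': -0.1123, 'y': -0.0637, 'z': 0.0033, 'ax': -0.0164, 'ay': -0.0189, 'az': 0.0308}
6 {'x': -0.1151, 'y': -0.0583, 'z': 0.0051, 'ax': -0.0164, 'ay': -0.0189, 'az': 0.0308}
7 {'x': -0.1176, 'y': -0.0528, 'z': 0.0071, 'ax': -0.0164, 'ay': -0.0189, 'az': 0.0308}
8 {'x': -0.1198, 'y': -0.0473, 'z': 0.0093, 'ax': -0.0164, 'ay': -0.0189, 'az': 0.0308}
9 {'x': -0.1216, 'y': -0.0417, 'z': 0.0118, 'ax': -0.0164, 'ay': -0.0189, 'az': 0.0308}
10 {'x': -0.1231, 'y': -0.0361, 'z': 0.0144, 'ax': -0.0164, 'ay': -0.0189, 'az': 0.0308}
11 {'x': -0.1243, 'y': -0.0305, 'z': 0.0172, 'ax': -0.0164, 'ay': -0.0189, 'az': 0.0308}
12 {'x': -0.125, 'y': -0.025, 'z': 0.0202, 'ax': -0.0164, 'ay': -0.0189, 'az': 0.0308}
13 {'x': -0.1255, 'y': -0.0194, 'z': 0.0233, 'ax': -0.0164, 'ay': -0.0189, 'az': 0.0308}
14 {'x': -0.1255, 'y': -0.014, 'z': 0.0266, 'ax': -0.0164, 'ay': -0.0189, 'az': 0.0308}
15 {'x': -0.1252, 'y': -0.0087, 'z': 0.0301, 'ax': -0.0164, 'ay': -0.0189, 'az': 0.0308}
```

Call:
{"fn": "move_arm", "kwargs": {
  "increments": [
    {"x": -0.094,"y": -0.089,"z": -0.002,"ax": -0.016,"ay": -0.019,"az": 0.031,"fingers": 94},
    {"x": -0.098,"y": -0.084,"z": -0.002,"ax": -0.016,"ay": -0.019,"az": 0.031,"fingers": 94},
    {"x": -0.102,"y": -0.079,"z": -0.001,"ax": -0.016,"ay": -0.019,"az": 0.031,"fingers": 94},
    {"x": -0.106,"y": -0.074,"z": 0,"ax": -0.016,"ay": -0.019,"az": 0.031,"fingers": 94},
    {"x": -0.109,"y": -0.069,"z": 0.002,"ax": -0.016,"ay": -0.019,"az": 0.031,"fingers": 94}
  ]
}}

```text
time: 0.72
tcp_pos: [0.2851, 0.3332, 0.229]
ee_rot: [2.997, 0.133, 2.623]
wrist_force: [-0.2, 1.5, 0.3]
gripper_width: 0.999
grip_force: 0.0
```

Call:
{"fn": "move_arm", "kwargs": {
  "increments": [
    {"x": -0.112,"y": -0.064,"z": 0.003,"ax": -0.016,"ay": -0.019,"az": 0.031,"fingers": 60},
    {"x": -0.115,"y": -0.058,"z": 0.005,"ax": -0.016,"ay": -0.019,"az": 0.031,"fingers": 60},
    {"x": -0.118,"y": -0.053,"z": 0.007,"ax": -0.016,"ay": -0.019,"az": 0.031,"fingers": 60},
    {"x": -0.12,"y": -0.047,"z": 0.009,"ax": -0.016,"ay": -0.019,"az": 0.031,"fingers": 60},
    {"x": -0.122,"y": -0.042,"z": 0.012,"ax": -0.016,"ay": -0.019,"az": 0.031,"fingers": 60}
  ]
}}

```text
time: 1.35
tcp_pos: [0.4192, 0.1125, 0.2348]
ee_rot: [2.821, 0.223, 2.347]
wrist_force: [0.9, 0.3, -0.3]
gripper_width: 0.634
grip_force: 0.0
```

Call:
{"fn": "move_arm", "kwargs": {
  "increments": [
    {"x": -0.123,"y": -0.036,"z": 0.014,"ax": -0.016,"ay": -0.019,"az": 0.031,"fingers": 60},
    {"x": -0.124,"y": -0.031,"z": 0.017,"ax": -0.016,"ay": -0.019,"az": 0.031,"fingers": 60},
    {"x": -0.125,"y": -0.025,"z": 0.02,"ax": -0.016,"ay": -0.019,"az": 0.031,"fingers": 60},
    {"x": -0.125,"y": -0.019,"z": 0.023,"ax": -0.016,"ay": -0.019,"az": 0.031,"fingers": 60},
    {"x": -0.125,"y": -0.014,"z": 0.027,"ax": -0.016,"ay": -0.019,"az": 0.031,"fingers": 60}
  ]
}}

```text
time: 1.98
tcp_pos: [0.5525, -0.1081, 0.2402]
ee_rot: [2.625, 0.26, 2.055]
wrist_force: [0.4, 1.2, 0.3]
gripper_width: 0.639
grip_force: 0.0
```

```bash
python3 - <<'E'
from h import *
from cell import sense
P=np.load("pose.npz");plan(P["g"]+.06*P["n"],P["Rg"]);s=sense();print(s["time"],s["q"].round(3),s["tcp_pos"])
E
```

```text
N 2 dist 0.0738 turn [-1.78 -1.33  2.5 ]
0 {'x': -0.0615, 'y': -0.001, 'z': 0.0688, 'ax': -0.0099, 'ay': -0.0074, 'az': 0.0139}
1 {'x': -0.0607, 'y': -0.0008, 'z': 0.0695, 'ax': -0.0099, 'ay': -0.0074, 'az': 0.0139}
1.975 [-0.517 -0.004  1.96   0.452  0.743 -1.337] [ 0.55248031 -0.10813198  0.2401721 ]
```

Call:
{"fn": "move_arm", "kwargs": {
  "increments": [
    {"x": -0.061,"y": -0.001,"z": 0.069,"ax": -0.01,"ay": -0.007,"az": 0.014,"fingers": 60},
    {"x": -0.061,"y": -0.001,"z": 0.069,"ax": -0.01,"ay": -0.007,"az": 0.014,"fingers": 60},
    {"fingers": 60},
    {"fingers": 60}
  ]
}}

```text
validation failed for argument at $.in...
```

```bash
python3 - <<'E'
from h import *
from cell import sense,imaging
P=np.load("pose.npz");plan(P["g"]+.0*P["n"],P["Rg"],.02);s=sense();print(s["time"],s["q"].round(3),s["tcp_pos"])
c=imaging.capture("scene");t=imaging.capture("top")
f=lambda i,k:cv2.resize(i,(0,0),fx=k,fy=k,interpolation=cv2.INTER_CUBIC)
a=f(c["img"][230:330,260:360],4);b=f(t["img"][150:250,340:440],4)
cv2.imwrite("pics/c.png",np.hstack([a,b])[:,:,::-1])
E
```

```text
N 7 dist 0.1257 turn [-1.78 -1.33  2.5 ]
0 {'x': -0.0181, 'y': 0.0004, 'z': 0.0411, 'ax': -0.0028, 'ay': -0.0021, 'az': 0.004}
1 {'x': -0.0179, 'y': 0.0003, 'z': 0.0411, 'ax': -0.0028, 'ay': -0.0021, 'az': 0.004}
2 {'x': -0.0178, 'y': 0.0002, 'z': 0.0412, 'ax': -0.0028, 'ay': -0.0021, 'az': 0.004}
3 {'x': -0.0177, 'y': 0.0001, 'z': 0.0413, 'ax': -0.0028, 'ay': -0.0021, 'az': 0.004}
4 {'x': -0.0175, 'y': 0.0001, 'z': 0.0413, 'ax': -0.0028, 'ay': -0.0021, 'az': 0.004}
5 {'x': -0.0174, 'y': 0.0, 'z': 0.0414, 'ax': -0.0028, 'ay': -0.0021, 'az': 0.004}
6 {'x': -0.0172, 'y': -0.0001, 'z': 0.0414, 'ax': -0.0028, 'ay': -0.0021, 'az': 0.004}
1.975 [-0.517 -0.004  1.96   0.452  0.743 -1.337] [ 0.55248031 -0.10813198  0.2401721 ]
```

View pics/c.png

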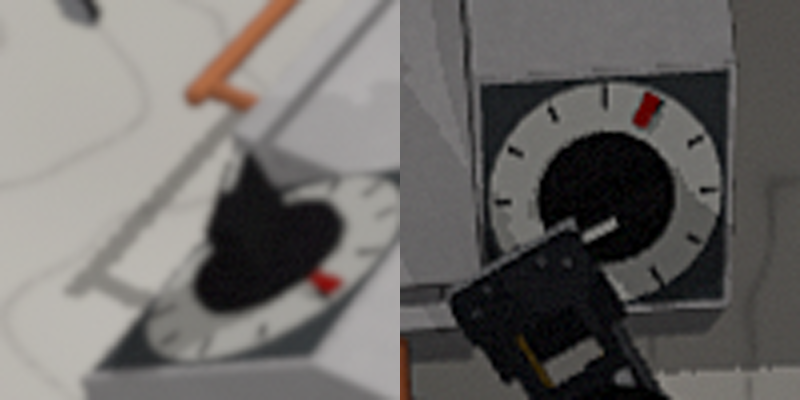

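The move was refused, probably because the last rows lacked some fields, so the arm has not moved. The picture shows the gripper lower-left of the dial, and the dial untouched. I'll resend the move with complete rows.

Call:
{"fn": "move_arm", "kwargs": {
  "increments": [
    {"x": -0.061,"y": -0.001,"z": 0.069,"ax": -0.01,"ay": -0.007,"az": 0.014,"fingers": 60},
    {"x": -0.061,"y": -0.001,"z": 0.069,"ax": -0.01,"ay": -0.007,"az": 0.014,"fingers": 60},
    {"x": 0,"y": 0,"z": 0,"ax": 0,"ay": 0,"az": 0,"fingers": 60},
    {"x": 0,"y": 0,"z": 0,"ax": 0,"ay": 0,"az": 0,"fingers": 60}
  ]
}}

```text
time: 2.58
tcp_pos: [0.6027, -0.1458, 0.2061]
ee_rot: [2.583, 0.255, 2.008]
wrist_force: [-0.2, 0.0, -0.5]
gripper_width: 0.638
grip_force: 0.0
```

```bash
python3 - <<'E'
from h import *
from cell import sense,imaging
P=np.load("pose.npz");plan(P["g"]+.0*P["n"],P["Rg"],.02);s=sense();print(s["time"],s["q"].round(3),s["tcp_pos"])
c=imaging.capture("scene");t=imaging.capture("top")
f=lambda i,k:cv2.resize(i,(0,0),fx=k,fy=k,interpolation=cv2.INTER_CUBIC)
a=f(c["img"][210:310,260:360],4);b=f(t["img"][150:250,340:440],4)
for k,o,im in ((c,(260,210),a),(t,(340,150),b)):
    for h in (.034,.046):
        u=((proj(k,P["pc"]+h*P["n"])-o)*4).astype(int);cv2.circle(im,u.tolist(),3,(0,255,0),-1)
cv2.imwrite("pics/d.png",np.hstack([a,b])[:,:,::-1])
E
```

```text
N 4 dist 0.0606 turn [-0.03 -0.24  0.15]
0 {'x': -0.0021, 'y': -0.0004, 'z': 0.0378, 'ax': -0.0001, 'ay': -0.0007, 'az': 0.0004}
1 {'x': -0.0021, 'y': -0.0004, 'z': 0.0378, 'ax': -0.0001, 'ay': -0.0007, 'az': 0.0004}
2 {'x': -0.002, 'y': -0.0004, 'z': 0.0378, 'ax': -0.0001, 'ay': -0.0007, 'az': 0.0004}
3 {'x': -0.002, 'y': -0.0004, 'z': 0.0378, 'ax': -0.0001, 'ay': -0.0007, 'az': 0.0004}
2.575 [-0.548  0.115  1.946  0.573  0.641 -1.448] [ 0.60268121 -0.14580888  0.20611316]
```

View pics/d.png

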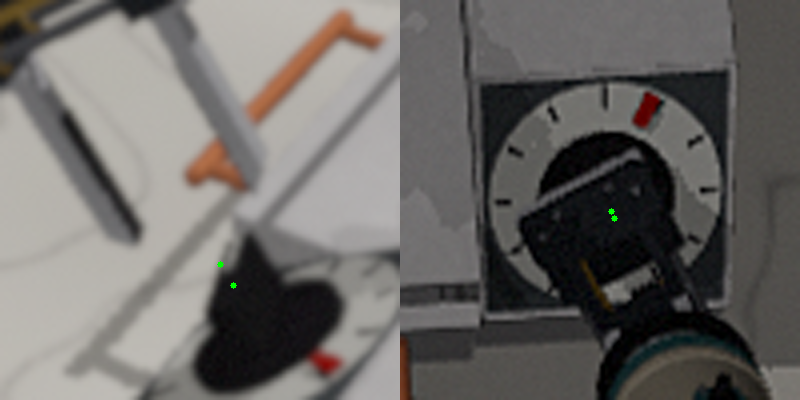

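```bash
python3 - <<'E'
from h import *
P=np.load("pose.npz");s=dict(np.load("scene0.npz"));pc,n,up,rt=[P[k] for k in("pc","n","up","rt")]
g=s["img"].max(2);m=(g<45).astype(np.uint8);m[:255]=0;m[320:]=0;m[:,:300]=0;m[:,362:]=0
_,lab,st,_=cv2.connectedComponentsWithStats(m);i=1+st[1:,4].argmax();b=lab==i
v,u=np.nonzero(b);print("blob",st[i],"L",(u.min(),v[u==u.min()].mean()),"R",(u.max(),v[u==u.max()].mean()),"T",(u[v==v.min()].mean(),v.min()),"B",(u[v==v.max()].mean(),v.max()))
a=np.radians(243);d=up*np.cos(a)+rt*np.sin(a);e=np.cross(n,d)
for h in (.046,.012):print("bar",h,[proj(s,pc+h*n+k*d*.035+j*e*.008).round(1).tolist() for k in(1,-1) for j in (1,-1)])
c=np.array([proj(s,pc+.012*n+.04*(up*np.cos(t)+rt*np.sin(t))) for t in np.linspace(0,6.28,90)])
print("disc ext",c[c[:,0].argmin()],c[c[:,0].argmax()],c[c[:,1].argmin()],c[c[:,1].argmax()])
for y in range(v.min(),v.max()+1,2):print(y,u[v==y].min(),u[v==y].max(),end="; ")
E
```

```text
blob [309 269  36  39 793] L (np.int64(309), np.float64(301.0)) R (np.int64(344), np.float64(286.5)) T (np.float64(322.0), np.int64(269)) B (np.float64(316.0), np.int64(307))
bar 0.046 [[314.3, 269.1], [321.5, 265.9], [308.4, 287.2], [316.0, 284.0]]
bar 0.012 [[322.8, 283.0], [330.0, 280.0], [317.6, 302.0], [325.2, 298.9]]
disc ext [305.48092354 300.27536051] [342.78407342 281.88163962] [336.78034881 277.72582956] [310.96254803 304.27876375]
269 322 322; 271 321 324; 273 321 325; 275 320 326; 277 319 328; 279 315 329; 281 315 341; 283 314 343; 285 313 344; 287 313 344; 289 313 343; 291 313 342; 293 313 341; 295 312 339; 297 310 337; 299 309 335; 301 309 332; 303 309 328; 305 311 325; 307 313 319;
```

```bash
python3 - <<'E'
from h import *
P=np.load("pose.npz");s=dict(np.load("scene0.npz"));t=dict(np.load("top0.npz"));pc,n,up,rt=[P[k] for k in("pc","n","up","rt")]
def tri(a,b):
    Ms=[k["mtx"]@k["camera_from_world"][:3] for k in(t,s)]
    X=cv2.triangulatePoints(Ms[0],Ms[1],np.array(a,float).reshape(2,1),np.array(b,float).reshape(2,1)).ravel();X=X[:3]/X[3]
    print("  err px",proj(t,X)-a,proj(s,X)-b);return X
loc=lambda X:np.array([(X-pc)@rt,(X-pc)@up,(X-pc)@n])*1e3
ca=lambda u,v:((u+.5)/3-.5+235,(v+.5)/3-.5+85)
cb=lambda u,v:((u+.5)/5-.5+350,(v+.5)/5-.5+160)
sb=lambda u,v:((u-400+.5)/4-.5+280,(v+.5)/5-.5+255)
def red(c):
    m=mask(c["img"],"red");m[:150]=0;m[310:]=0;m[:,:320]=0;m[:,430:]=0
    v,u=np.nonzero(m);return u.mean(),v.mean()
for nm,a,b in [("tab",red(t),red(s)),("BL",ca(378,436),sb(412,338)),("BR",ca(559,424),sb(635,330)),("TR",ca(563,243),sb(782,74)),("ptr end top",cb(152,264),(322,267.5)),("disc",cb(209,196),(326.5,294.7))]:
    X=tri(a,b);print(nm,X.round(4),loc(X).round(1),"proj in scene of 0-model",)
E
```

```text
err px [-0.14623647 -0.17787447] [-0.39146918  0.06889463]
tab [ 0.6983 -0.167   0.1598] [22.7 50.   2.4] proj in scene of 0-model
  err px [11.75085868 10.14218774] [24.14442716 -5.16515195]
BL [ 0.5846 -0.1122 -0.0123] [ -37.5 -139.5  -74.9] proj in scene of 0-model
  err px [-11.24135036 -16.89492088] [-33.4500253    2.51900199]
BR [ 0.6408 -0.1956  0.0871] [ 48.5 -39.9 -23.4] proj in scene of 0-model
  err px [ -8.16415123 -12.87601052] [-26.06408933   3.46801103]
TR [ 0.7219 -0.1836  0.2529] [ 40.4 122.1  65.6] proj in scene of 0-model
  err px [-1.01843174 -1.21231045] [-2.46222169  0.39391974]
ptr end top [ 0.6193 -0.115   0.1564] [-33.  -14.5  43.5] proj in scene of 0-model
  err px [-0.19320895 -0.2270168 ] [-0.48675349  0.08114485]
disc [ 0.6556 -0.1467  0.1307] [ 0.3 -0.8  2.5] proj in scene of 0-model
```

Tab, disc and pointer end agree between the two views to within about 3 mm. The disc centre reads low because its side wall is part of the silhouette. I'll move in.

Call:
{"fn": "move_arm", "kwargs": {
  "increments": [
    {"x": -0.002,"y": 0,"z": 0.038,"ax": 0,"ay": 0,"az": 0,"fingers": 60},
    {"x": -0.002,"y": 0,"z": 0.038,"ax": 0,"ay": 0,"az": 0,"fingers": 60},
    {"x": -0.002,"y": 0,"z": 0.038,"ax": 0,"ay": 0,"az": 0,"fingers": 60},
    {"x": -0.002,"y": -0.001,"z": 0.034,"ax": 0,"ay": 0,"az": 0,"fingers": 60},
    {"x": 0,"y": 0,"z": 0,"ax": 0,"ay": 0,"az": 0,"fingers": 40}
  ]
}}

```text
time: 3.3
tcp_pos: [0.6384, -0.148, 0.1567]
ee_rot: [2.583, 0.254, 2.007]
wrist_force: [0.2, -0.2, 0.2]
gripper_width: 0.563
grip_force: 0.0
```

Call:
{"fn": "move_arm", "kwargs": {
  "increments": [
    {"x": 0,"y": 0,"z": 0,"ax": 0,"ay": 0,"az": 0,"fingers": 30},
    {"x": 0,"y": 0,"z": 0,"ax": 0,"ay": 0,"az": 0,"fingers": 26},
    {"x": 0,"y": 0,"z": 0,"ax": 0,"ay": 0,"az": 0,"fingers": 22},
    {"x": 0,"y": 0,"z": 0,"ax": 0,"ay": 0,"az": 0,"fingers": 20}
  ]
}}

```text
time: 3.8
tcp_pos: [0.6384, -0.1484, 0.1589]
ee_rot: [2.581, 0.257, 2.007]
wrist_force: [1.2, -0.7, -0.0]
gripper_width: 0.217
grip_force: 0.0
```

```bash
python3 - <<'E'
from h import *
from cell import sense
P=np.load("pose.npz");plan(P["g"],P["Rg"],.02);s=sense();print(s["time"],s["q"].round(3),s["tcp_pos"],s["wrist_force"],s["ft_torque"],s["gripper_width"]*94,s["grip_force"])
E
```

```text
N 1 dist 0.0023 turn [ 0.02 -0.09  0.12]
0 {'x': 0.0041, 'y': -0.0014, 'z': 0.0038, 'ax': 0.0002, 'ay': -0.001, 'az': 0.0014}
3.8 [-0.511  0.218  1.955  0.651  0.528 -1.518] [ 0.63835661 -0.14841084  0.15892391] [ 1.16114242 -0.66803406 -0.00548016] [-0.12860647  0.25825991 -0.03071943] 20.3876420517123 0.0
```

Call:
{"fn": "move_arm", "kwargs": {
  "increments": [
    {"x": 0,"y": 0,"z": 0,"ax": 0,"ay": 0,"az": 0,"fingers": 16},
    {"x": 0,"y": 0,"z": 0,"ax": 0,"ay": 0,"az": 0,"fingers": 12},
    {"x": 0,"y": 0,"z": 0,"ax": 0,"ay": 0,"az": 0,"fingers": 10},
    {"x": 0,"y": 0,"z": 0,"ax": 0,"ay": 0,"az": 0,"fingers": 10}
  ]
}}

```text
time: 4.3
tcp_pos: [0.6378, -0.1487, 0.1582]
ee_rot: [2.583, 0.257, 2.007]
wrist_force: [-5.2, -2.4, 1.6]
gripper_width: 0.166
grip_force: 30.0
```

```bash
python3 - <<'E'
from h import *
from cell import sense
P=np.load("pose.npz");plan(P["g"],P["Rg"],.02);s=sense();print(s["time"],s["q"].round(3),s["tcp_pos"],s["wrist_force"],"tool",P["Rg"].T@s["wrist_force"],s["ft_torque"],s["gripper_width"]*94,s["grip_force"])
E
```

```text
N 1 dist 0.002 turn [-0.06 -0.1   0.14]
0 {'x': 0.0037, 'y': 0.001, 'z': 0.0033, 'ax': -0.0006, 'ay': -0.0012, 'az': 0.0016}
4.3 [-0.512  0.218  1.956  0.65   0.528 -1.518] [ 0.63776155 -0.14872561  0.15824725] [-5.19107781 -2.39379178  1.60460429] tool [-0.40284852 -4.01617654 -4.35434518] [-0.48528356  0.87158146 -0.22413112] 15.644317161369536 29.961901903152466
```

Call:
{"fn": "move_arm", "kwargs": {
  "increments": [
    {"x": 0,"y": 0,"z": 0,"ax": 0,"ay": 0,"az": 0.05,"fingers": 10},
    {"x": 0,"y": 0,"z": 0,"ax": 0,"ay": 0,"az": 0.08,"fingers": 10},
    {"x": 0,"y": 0,"z": 0,"ax": 0,"ay": 0,"az": 0.08,"fingers": 10},
    {"x": 0,"y": 0,"z": 0,"ax": 0,"ay": 0,"az": 0.08,"fingers": 10},
    {"x": 0,"y": 0,"z": 0,"ax": 0,"ay": 0,"az": 0.08,"fingers": 10}
  ]
}}

```text
time: 4.92
tcp_pos: [0.6369, -0.1489, 0.1576]
ee_rot: [2.538, -0.071, 1.519]
wrist_force: [-9.4, -4.4, 2.1]
gripper_width: 0.167
grip_force: 30.0
```

```bash
python3 - <<'E'
from h import *
from cell import sense
P=np.load("pose.npz");s=sense();R=Ro.from_euler("xyz",s["ee_rot"]);print(s["q"].round(3),(s["tcp_pos"]-P["g"])*1e3,"tool",R.inv().apply(s["wrist_force"]),s["gripper_width"]*94,s["grip_force"]);print(np.degrees((Ro.from_matrix(P["Rg"]).inv()*R).as_rotvec()))
E
```

```text
[-0.512  0.218  1.957  0.649  0.528 -0.933] [-1.28733669 -1.73875189  0.65442189] tool [-4.76790258 -6.08917621 -7.21278357] 15.679375712299343 29.974950850009918
[ 0.17913333  0.08378336 33.34333195]
```

Call:
{"fn": "move_arm", "kwargs": {
  "increments": [
    {"x": -0.002,"y": -0.002,"z": -0.002,"ax": 0,"ay": 0,"az": 0.08,"fingers": 10},
    {"x": 0,"y": 0,"z": 0,"ax": 0,"ay": 0,"az": 0.08,"fingers": 10},
    {"x": 0,"y": 0,"z": 0,"ax": 0,"ay": 0,"az": 0.08,"fingers": 10},
    {"x": 0,"y": 0,"z": 0,"ax": 0,"ay": 0,"az": 0.08,"fingers": 10},
    {"x": 0,"y": 0,"z": 0,"ax": 0,"ay": 0,"az": 0.08,"fingers": 10}
  ]
}}

```text
time: 5.55
tcp_pos: [0.6359, -0.1485, 0.157]
ee_rot: [2.674, -0.402, 0.965]
wrist_force: [-2.7, -1.3, -3.1]
gripper_width: 0.168
grip_force: 30.0
```

Call:
{"fn": "move_arm", "kwargs": {
  "increments": [
    {"x": 0,"y": 0,"z": 0,"ax": 0,"ay": 0,"az": 0.08,"fingers": 10},
    {"x": 0,"y": 0,"z": 0,"ax": 0,"ay": 0,"az": 0.08,"fingers": 10},
    {"x": 0,"y": 0,"z": 0,"ax": 0,"ay": 0,"az": 0.08,"fingers": 10},
    {"x": 0,"y": 0,"z": 0,"ax": 0,"ay": 0,"az": 0.08,"fingers": 10},
    {"x": 0,"y": 0,"z": 0,"ax": 0,"ay": 0,"az": 0.08,"fingers": 10}
  ]
}}

```text
time: 6.18
tcp_pos: [0.6354, -0.1475, 0.1567]
ee_rot: [3.016, -0.594, 0.279]
wrist_force: [-3.1, 0.6, -2.3]
gripper_width: 0.165
grip_force: 30.0
```

```bash
python3 - <<'E'
from h import *
from cell import sense
P=np.load("pose.npz");s=sense();R=Ro.from_euler("xyz",s["ee_rot"]);print(s["q"].round(3),(s["tcp_pos"]-P["g"])*1e3,"tool",R.inv().apply(s["wrist_force"]),s["gripper_width"]*94,s["grip_force"]);print(np.degrees((Ro.from_matrix(P["Rg"]).inv()*R).as_rotvec()))
E
```

```text
[-0.514  0.218  1.959  0.652  0.532  0.32 ] [-2.80410664 -0.35616356 -0.27326965] tool [-3.66965051 -1.47964042  0.13951049] 15.521900393309041 29.970830976963043
[  0.45833234   0.15711445 105.40771926]
```

Call:
{"fn": "move_arm", "kwargs": {
  "increments": [
    {"x": 0,"y": 0,"z": 0,"ax": 0,"ay": 0,"az": 0.09,"fingers": 10},
    {"x": 0,"y": 0,"z": 0,"ax": 0,"ay": 0,"az": 0.09,"fingers": 10},
    {"x": 0,"y": 0,"z": 0,"ax": 0,"ay": 0,"az": 0.09,"fingers": 10},
    {"x": 0,"y": 0,"z": 0,"ax": 0,"ay": 0,"az": 0.08,"fingers": 10},
    {"x": 0,"y": 0,"z": 0,"ax": 0,"ay": 0,"az": 0.038,"fingers": 10}
  ]
}}

```text
time: 6.8
tcp_pos: [0.6354, -0.1464, 0.1568]
ee_rot: [-2.862, -0.545, -0.446]
wrist_force: [-1.7, 4.3, -2.3]
gripper_width: 0.168
grip_force: 30.0
```

Call:
{"fn": "move_arm", "kwargs": {
  "increments": [
    {"x": 0,"y": 0,"z": 0,"ax": 0,"ay": 0,"az": 0,"fingers": 10},
    {"x": 0,"y": 0,"z": 0,"ax": 0,"ay": 0,"az": 0,"fingers": 24},
    {"x": 0,"y": 0,"z": 0,"ax": 0,"ay": 0,"az": 0,"fingers": 50},
    {"x": 0,"y": 0,"z": 0,"ax": 0,"ay": 0,"az": 0,"fingers": 60},
    {"x": 0,"y": 0,"z": 0,"ax": 0,"ay": 0,"az": 0,"fingers": 60}
  ]
}}

```text
time: 7.42
tcp_pos: [0.6375, -0.1494, 0.159]
ee_rot: [-2.866, -0.552, -0.445]
wrist_force: [0.7, 0.2, 0.4]
gripper_width: 0.54
grip_force: 0.0
```

```bash
python3 - <<'E'
from h import *
from cell import sense
P=np.load("pose.npz");s=sense();R=Ro.from_euler("xyz",s["ee_rot"]);print(s["q"].round(3),(s["tcp_pos"]-P["g"])*1e3,"tool",R.inv().apply(s["wrist_force"]),s["gripper_width"]*94,s["grip_force"]);print(np.degrees((Ro.from_matrix(P["Rg"]).inv()*R).as_rotvec()))
E
```

```text
[-0.514  0.217  1.956  0.653  0.529  0.925] [-0.69994945 -2.24562114  2.01238532] tool [ 0.66825441 -0.50639451  0.06634518] 50.77382036905435 0.0
[7.97515115e-02 5.49074477e-02 1.40097036e+02]
```

Released. I'll back out along the tool axis by 120 mm and then look.

Call:
{"fn": "move_arm", "kwargs": {
  "increments": [
    {"x": 0,"y": 0,"z": -0.06,"ax": 0,"ay": 0,"az": 0,"fingers": 60},
    {"x": 0,"y": 0,"z": -0.09,"ax": 0,"ay": 0,"az": 0,"fingers": 60},
    {"x": 0,"y": 0,"z": -0.12,"ax": 0,"ay": 0,"az": 0,"fingers": 60},
    {"x": 0,"y": 0,"z": -0.12,"ax": 0,"ay": 0,"az": 0,"fingers": 60},
    {"x": 0,"y": 0,"z": 0,"ax": 0,"ay": 0,"az": 0,"fingers": 60}
  ]
}}

```text
time: 8.05
tcp_pos: [0.5484, -0.1549, 0.2908]
ee_rot: [-2.867, -0.559, -0.446]
wrist_force: [0.6, 0.0, -0.7]
gripper_width: 0.64
grip_force: 0.0
```

```bash
python3 - <<'E'
from h import *
from cell import sense,imaging
P=np.load("pose.npz");s=sense();print(s["time"],s["tcp_pos"],s["q"].round(2))
c=imaging.capture("scene");t=imaging.capture("top");np.savez("s1.npz",**c);np.savez("t1.npz",**t)
f=lambda i,k:cv2.resize(i,(0,0),fx=k,fy=k,interpolation=cv2.INTER_CUBIC)
cv2.imwrite("pics/e.png",np.hstack([f(c["img"][250:330,290:370],5),f(t["img"][160:240,350:430],5)])[:,:,::-1])
E
```

```text
8.05 [ 0.54835229 -0.15492781  0.29084162] [-0.64 -0.04  1.88  0.5   0.86  1.05]
```

View pics/e.png

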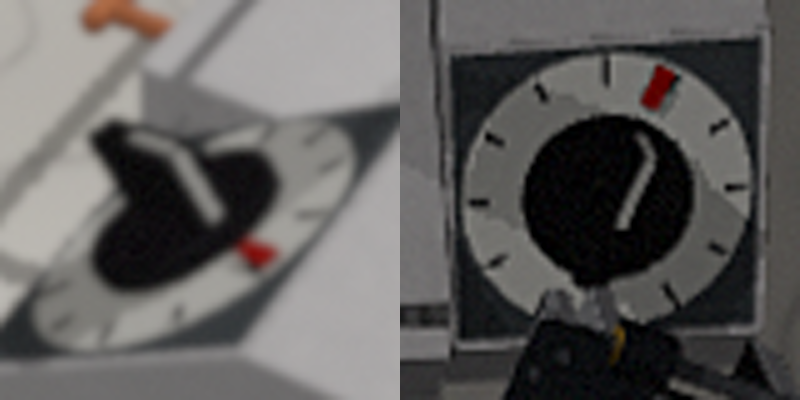

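The left half (scene view) shows the stripe running down the bar's end to (216,220) and the tab just beyond it. In the right half (top view) the stripe runs (622,228)→(652,155), then down the end face to (640,137), with the tab centred at (658,87). Now to quantify it.

```bash
python3 - <<'E'
from h import *
P=np.load("pose.npz");c=dict(np.load("s1.npz"));t=dict(np.load("t1.npz"));pc,n,up,rt=[P[k] for k in("pc","n","up","rt")]
def pan(k,u,v,h):
    d=hit(k,u,v,n,pc+h*n)-pc;return np.array([d@rt,d@up])*1e3
ang=lambda p:np.degrees(np.arctan2(p[0],p[1]))
T=lambda u,v:((u-400+.5)/5-.5+350,(v+.5)/5-.5+160)
S=lambda u,v:((u+.5)/5-.5+290,(v+.5)/5-.5+250)
def red(c):
    m=mask(c["img"],"red");m[:150]=0;m[310:]=0;m[:,:320]=0;m[:,430:]=0
    v,u=np.nonzero(m);return u.mean(),v.mean()
for nm,k,F,pts in (("top",t,T,[(622,228),(652,155),(640,137)]),("scene",c,S,[(133,137),(183,160),(216,220)])):
    a,b=[pan(k,*F(*x),.046) for x in pts[:2]];d=pan(k,*F(*pts[2]),.012);r=pan(k,*red(k),.001)
    print(nm,"stripe",a.round(1),b.round(1),"line ang",ang(b-a).round(1),"base",d.round(1),ang(d).round(1),"tab",r.round(1),ang(r).round(1))
    dc=[pan(k,*F(*x),.012) for x in ([(523,196),(695,193),(609,114)] if nm=="top" else [])]
    print(np.round(dc,1))
E
```

```text
top stripe [ 0.7 -1.2] [14.  32.6] line ang 21.4 base [13.7 29.8] 24.6 tab [23.2 49.7] 25.0
[[-40.3   4.5]
 [ 39.2   1.1]
 [ -0.6  41.7]]
scene stripe [3.5 5.4] [24.6 46.4] line ang 27.3 base [13.4 32.1] 22.6 tab [20.6 48.6] 22.9
[]
```

The pointer base and tab agree within about 0.4° in both views (24.6 against 25.0, and 22.6 against 22.9), so the dial is done. The handle centre is at about (0.531, 0.049, 0.095) and local y is 75 mm, as expected. I'll move above it.

```bash
python3 - <<'E'
from h import *
t=dict(np.load("t1.npz"))
m=mask(t["img"],"cop");m[:240]=0;m[270:]=0;m[:,:255]=0;m[:,365:]=0
v,u=np.nonzero(m);C=[]
for x in range(285,332):
    vv=v[u==x]
    if len(vv):C.append((x,vv.min(),vv.max(),len(vv)))
C=np.array(C);print(C[::8].tolist(),u.min(),u.max())
k=np.polyfit(C[:,0],(C[:,1]+C[:,2])/2,1)
w=[hit(t,x,np.polyval(k,x),[0,0,1],[0,0,.097]) for x in (u.min(),u.max())];print(w,np.mean(w,0))
d=w[0]-w[1];yaw=np.arctan2(-d[0],d[1]);print("yaw",yaw)
h=np.mean(w,0);h[2]=.095;R=frame(np.array([np.cos(.05),np.sin(.05),0]),np.array([0,0,-1.]));np.savez("h.npz",h=h,R=R)
plan(h+[0,0,.13],R,.05)
E
```

```text
[[285, 254, 258, 5], [293, 253, 258, 6], [301, 253, 257, 5], [309, 253, 257, 5], [317, 252, 256, 5], [325, 252, 256, 5]] 271 346
[array([0.52585812, 0.13663458, 0.097     ]), array([ 0.53497722, -0.04051683,  0.097     ])] [0.53041767 0.04805888 0.097     ]
yaw 0.05143091604277684
N 13 dist 0.2117 turn [  22.51  -34.59 -109.79]
0 {'x': -0.023, 'y': -0.0324, 'z': 0.0089, 'ax': 0.0192, 'ay': -0.0296, 'az': -0.0938}
1 {'x': -0.0176, 'y': -0.0351, 'z': 0.0109, 'ax': 0.0192, 'ay': -0.0296, 'az': -0.0938}
2 {'x': -0.0117, 'y': -0.0369, 'z': 0.0126, 'ax': 0.0192, 'ay': -0.0296, 'az': -0.0938}
3 {'x': -0.0056, 'y': -0.0378, 'z': 0.0142, 'ax': 0.0192, 'ay': -0.0296, 'az': -0.0938}
4 {'x': 0.0007, 'y': -0.0377, 'z': 0.0154, 'ax': 0.0192, 'ay': -0.0296, 'az': -0.0938}
5 {'x': 0.0069, 'y': -0.0366, 'z': 0.0164, 'ax': 0.0192, 'ay': -0.0296, 'az': -0.0938}
6 {'x': 0.013, 'y': -0.0347, 'z': 0.017, 'ax': 0.0192, 'ay': -0.0296, 'az': -0.0938}
7 {'x': 0.0187, 'y': -0.0318, 'z': 0.0172, 'ax': 0.0192, 'ay': -0.0296, 'az': -0.0938}
8 {'x': 0.0239, 'y': -0.0281, 'z': 0.0172, 'ax': 0.0192, 'ay': -0.0296, 'az': -0.0938}
9 {'x': 0.0285, 'y': -0.0238, 'z': 0.0167, 'ax': 0.0192, 'ay': -0.0296, 'az': -0.0938}
10 {'x': 0.0324, 'y': -0.0188, 'z': 0.016, 'ax': 0.0192, 'ay': -0.0296, 'az': -0.0938}
11 {'x': 0.0355, 'y': -0.0133, 'z': 0.0149, 'ax': 0.0192, 'ay': -0.0296, 'az': -0.0938}
12 {'x': 0.0377, 'y': -0.0074, 'z': 0.0135, 'ax': 0.0192, 'ay': -0.0296, 'az': -0.0938}
```

Call:
{"fn": "move_arm", "kwargs": {
  "increments": [
    {"x": -0.023,"y": -0.032,"z": 0.009,"ax": 0.019,"ay": -0.03,"az": -0.094,"fingers": 45},
    {"x": -0.018,"y": -0.035,"z": 0.011,"ax": 0.019,"ay": -0.03,"az": -0.094,"fingers": 45},
    {"x": -0.012,"y": -0.037,"z": 0.013,"ax": 0.019,"ay": -0.03,"az": -0.094,"fingers": 45},
    {"x": -0.006,"y": -0.038,"z": 0.014,"ax": 0.019,"ay": -0.03,"az": -0.094,"fingers": 45},
    {"x": 0.001,"y": -0.038,"z": 0.015,"ax": 0.019,"ay": -0.03,"az": -0.094,"fingers": 45}
  ]
}}

```text
time: 8.78
tcp_pos: [0.5406, -0.075, 0.2599]
ee_rot: [-3.129, -0.409, 0.426]
wrist_force: [0.9, -0.9, -0.2]
gripper_width: 0.479
grip_force: 0.0
```

Call:
{"fn": "move_arm", "kwargs": {
  "increments": [
    {"x": 0.007,"y": -0.037,"z": 0.016,"ax": 0.019,"ay": -0.03,"az": -0.094,"fingers": 40},
    {"x": 0.013,"y": -0.035,"z": 0.017,"ax": 0.019,"ay": -0.03,"az": -0.094,"fingers": 40},
    {"x": 0.019,"y": -0.032,"z": 0.017,"ax": 0.019,"ay": -0.03,"az": -0.094,"fingers": 40},
    {"x": 0.024,"y": -0.028,"z": 0.017,"ax": 0.019,"ay": -0.03,"az": -0.094,"fingers": 40},
    {"x": 0.029,"y": -0.024,"z": 0.017,"ax": 0.019,"ay": -0.03,"az": -0.094,"fingers": 40}
  ]
}}

```text
time: 9.4
tcp_pos: [0.5338, 0.0032, 0.2364]
ee_rot: [3.09, -0.145, 1.188]
wrist_force: [0.1, 0.2, -0.9]
gripper_width: 0.425
grip_force: 0.0
```

Call:
{"fn": "move_arm", "kwargs": {
  "increments": [
    {"x": 0.032,"y": -0.019,"z": 0.016,"ax": 0.019,"ay": -0.03,"az": -0.094,"fingers": 40},
    {"x": 0.036,"y": -0.013,"z": 0.015,"ax": 0.019,"ay": -0.03,"az": -0.094,"fingers": 40},
    {"x": 0.038,"y": -0.007,"z": 0.014,"ax": 0.019,"ay": -0.03,"az": -0.094,"fingers": 40},
    {"x": 0,"y": 0,"z": 0,"ax": 0,"ay": 0,"az": 0,"fingers": 40}
  ]
}}

```text
time: 9.9
tcp_pos: [0.5297, 0.0509, 0.2215]
ee_rot: [-3.133, 0.007, 1.625]
wrist_force: [-0.0, -0.1, 0.8]
gripper_width: 0.426
grip_force: 0.0
```

```bash
python3 - <<'E'
from h import *
from cell import sense
P=np.load("h.npz");plan(P["h"]+[0,0,.05],P["R"],.05);s=sense();print(s["time"],s["q"].round(2),s["tcp_pos"],s["gripper_width"]*94)
E
```

```text
N 2 dist 0.0765 turn [-0.5   0.39  0.27]
0 {'x': -0.003, 'y': 0.0016, 'z': 0.0956, 'ax': -0.0028, 'ay': 0.0021, 'az': 0.0015}
1 {'x': -0.0033, 'y': 0.0012, 'z': 0.0956, 'ax': -0.0028, 'ay': 0.0021, 'az': 0.0015}
9.9 [-0.03  0.22  1.59 -0.01  1.34 -0.08] [0.52965274 0.05089966 0.22149317] 40.03050616455796
```

Call:
{"fn": "move_arm", "kwargs": {
  "increments": [
    {"x": -0.003,"y": 0.002,"z": 0.08,"ax": -0.003,"ay": 0.002,"az": 0.001,"fingers": 40},
    {"x": -0.003,"y": 0.001,"z": 0.08,"ax": -0.003,"ay": 0.002,"az": 0.002,"fingers": 40},
    {"x": 0,"y": 0,"z": 0.06,"ax": 0,"ay": 0,"az": 0,"fingers": 40},
    {"x": 0,"y": 0,"z": 0.05,"ax": 0,"ay": 0,"az": 0,"fingers": 40},
    {"x": 0,"y": 0,"z": 0.04,"ax": 0,"ay": 0,"az": 0,"fingers": 40}
  ]
}}

```text
time: 10.52
tcp_pos: [0.5308, 0.0452, 0.0985]
ee_rot: [3.138, 0.001, 1.615]
wrist_force: [0.6, -0.1, 0.1]
gripper_width: 0.425
grip_force: 0.0
```

Call:
{"fn": "move_arm", "kwargs": {
  "increments": [
    {"x": 0,"y": 0,"z": 0,"ax": 0,"ay": 0,"az": 0,"fingers": 30},
    {"x": 0,"y": 0,"z": 0,"ax": 0,"ay": 0,"az": 0,"fingers": 22},
    {"x": 0,"y": 0,"z": 0,"ax": 0,"ay": 0,"az": 0,"fingers": 18},
    {"x": 0,"y": 0,"z": 0,"ax": 0,"ay": 0,"az": 0,"fingers": 18}
  ]
}}

```text
time: 11.02
tcp_pos: [0.5319, 0.046, 0.1009]
ee_rot: [3.135, 0.002, 1.618]
wrist_force: [0.1, 0.1, -0.9]
gripper_width: 0.192
grip_force: 0.0
```

Call:
{"fn": "move_arm", "kwargs": {
  "increments": [
    {"x": 0,"y": 0,"z": 0.012,"ax": 0,"ay": 0,"az": 0,"fingers": 18},
    {"x": 0,"y": 0,"z": 0,"ax": 0,"ay": 0,"az": 0,"fingers": 14},
    {"x": 0,"y": 0,"z": 0,"ax": 0,"ay": 0,"az": 0,"fingers": 10},
    {"x": 0,"y": 0,"z": 0,"ax": 0,"ay": 0,"az": 0,"fingers": 10}
  ]
}}

```text
time: 11.52
tcp_pos: [0.5308, 0.0461, 0.0951]
ee_rot: [3.138, 0.001, 1.618]
wrist_force: [-0.7, 0.1, -2.9]
gripper_width: 0.142
grip_force: 30.0
```

Call:
{"fn": "move_arm", "kwargs": {
  "increments": [
    {"x": 0,"y": -0.003,"z": 0,"ax": 0,"ay": 0,"az": 0,"fingers": 10},
    {"x": 0,"y": -0.006,"z": 0,"ax": 0,"ay": 0,"az": 0,"fingers": 10},
    {"x": 0,"y": -0.009,"z": 0,"ax": 0,"ay": 0,"az": 0,"fingers": 10},
    {"x": 0,"y": -0.012,"z": 0,"ax": 0,"ay": 0,"az": 0,"fingers": 10},
    {"x": 0,"y": -0.012,"z": 0,"ax": 0,"ay": 0,"az": 0,"fingers": 10}
  ]
}}

```text
time: 12.15
tcp_pos: [0.5142, 0.0452, 0.0952]
ee_rot: [3.137, 0.002, 1.618]
wrist_force: [3.1, 0.3, -9.4]
gripper_width: 0.142
grip_force: 30.0
```

Call:
{"fn": "move_arm", "kwargs": {
  "increments": [
    {"x": 0,"y": -0.012,"z": 0,"ax": 0,"ay": 0,"az": 0,"fingers": 10},
    {"x": 0,"y": -0.012,"z": 0,"ax": 0,"ay": 0,"az": 0,"fingers": 10},
    {"x": 0,"y": -0.012,"z": 0,"ax": 0,"ay": 0,"az": 0,"fingers": 10},
    {"x": 0,"y": -0.012,"z": 0,"ax": 0,"ay": 0,"az": 0,"fingers": 10},
    {"x": 0,"y": -0.012,"z": 0,"ax": 0,"ay": 0,"az": 0,"fingers": 10}
  ]
}}

```text
time: 12.78
tcp_pos: [0.4903, 0.044, 0.0952]
ee_rot: [3.137, 0.002, 1.618]
wrist_force: [3.6, -1.0, -10.7]
gripper_width: 0.142
grip_force: 30.0
```

Call:
{"fn": "move_arm", "kwargs": {
  "increments": [
    {"x": 0,"y": -0.012,"z": 0,"ax": 0,"ay": 0,"az": 0,"fingers": 10},
    {"x": 0,"y": -0.012,"z": 0,"ax": 0,"ay": 0,"az": 0,"fingers": 10},
    {"x": 0,"y": -0.012,"z": 0,"ax": 0,"ay": 0,"az": 0,"fingers": 10},
    {"x": 0,"y": -0.012,"z": 0,"ax": 0,"ay": 0,"az": 0,"fingers": 10},
    {"x": 0,"y": -0.012,"z": 0,"ax": 0,"ay": 0,"az": 0,"fingers": 10}
  ]
}}

```text
time: 13.4
tcp_pos: [0.4665, 0.0428, 0.0951]
ee_rot: [3.136, 0.002, 1.618]
wrist_force: [3.6, -0.3, -11.9]
gripper_width: 0.143
grip_force: 30.0
```

Call:
{"fn": "move_arm", "kwargs": {
  "increments": [
    {"x": 0,"y": -0.012,"z": 0.003,"ax": 0,"ay": 0,"az": 0,"fingers": 10},
    {"x": 0,"y": -0.012,"z": 0.003,"ax": 0,"ay": 0,"az": 0,"fingers": 10},
    {"x": 0,"y": -0.012,"z": 0,"ax": 0,"ay": 0,"az": 0,"fingers": 10},
    {"x": 0,"y": -0.012,"z": 0,"ax": 0,"ay": 0,"az": 0,"fingers": 10},
    {"x": 0,"y": -0.012,"z": 0,"ax": 0,"ay": 0,"az": 0,"fingers": 10}
  ]
}}

```text
time: 14.02
tcp_pos: [0.4455, 0.0417, 0.095]
ee_rot: [3.129, 0.002, 1.618]
wrist_force: [2.4, 0.0, 6.5]
gripper_width: 0.139
grip_force: 30.0
```

Call:
{"fn": "move_arm", "kwargs": {
  "increments": [
    {"x": 0,"y": -0.008,"z": 0,"ax": 0,"ay": 0,"az": 0,"fingers": 10},
    {"x": 0,"y": -0.005,"z": 0,"ax": 0,"ay": 0,"az": 0,"fingers": 10},
    {"x": 0,"y": -0.004,"z": 0,"ax": 0,"ay": 0,"az": 0,"fingers": 10},
    {"x": 0,"y": -0.004,"z": 0,"ax": 0,"ay": 0,"az": 0,"fingers": 10},
    {"x": 0,"y": -0.004,"z": 0,"ax": 0,"ay": 0,"az": 0,"fingers": 10}
  ]
}}

```text
time: 14.65
tcp_pos: [0.4356, 0.0412, 0.095]
ee_rot: [3.129, 0.002, 1.618]
wrist_force: [2.7, -0.7, 6.2]
gripper_width: 0.138
grip_force: 30.0
```

Call:
{"fn": "move_arm", "kwargs": {
  "increments": [
    {"x": 0,"y": -0.004,"z": 0,"ax": 0,"ay": 0,"az": 0,"fingers": 10},
    {"x": 0,"y": -0.004,"z": 0,"ax": 0,"ay": 0,"az": 0,"fingers": 10},
    {"x": 0,"y": -0.004,"z": 0,"ax": 0,"ay": 0,"az": 0,"fingers": 10}
  ]
}}

```text
time: 15.02
tcp_pos: [0.4311, 0.0409, 0.095]
ee_rot: [3.129, 0.002, 1.618]
wrist_force: [3.9, 0.4, 3.8]
gripper_width: 0.138
grip_force: 30.0
```

Travelled about 100 mm, with no stop felt yet. Continuing slowly.

Call:
{"fn": "move_arm", "kwargs": {
  "increments": [
    {"x": 0,"y": -0.004,"z": 0,"ax": 0,"ay": 0,"az": 0,"fingers": 10},
    {"x": 0,"y": -0.004,"z": 0,"ax": 0,"ay": 0,"az": 0,"fingers": 10},
    {"x": 0,"y": -0.004,"z": 0,"ax": 0,"ay": 0,"az": 0,"fingers": 10}
  ]
}}

```text
time: 15.4
tcp_pos: [0.431, 0.0409, 0.0951]
ee_rot: [3.119, 0.002, 1.617]
wrist_force: [14.5, 1.4, -5.5]
gripper_width: 0.143
grip_force: 30.0
```

Call:
{"fn": "move_arm", "kwargs": {
  "increments": [
    {"x": 0,"y": -0.004,"z": 0,"ax": 0,"ay": 0,"az": 0,"fingers": 10},
    {"x": 0,"y": -0.003,"z": 0,"ax": 0,"ay": 0,"az": 0,"fingers": 10}
  ]
}}

```text
time: 15.65
tcp_pos: [0.431, 0.0409, 0.0951]
ee_rot: [3.114, 0.002, 1.617]
wrist_force: [18.7, 2.2, -11.0]
gripper_width: 0.14
grip_force: 30.0
```

The stop was met at x = 0.431 with force rising while the handle stayed put. I'll ease the tension, open and lift.

Call:
{"fn": "move_arm", "kwargs": {
  "increments": [
    {"x": 0,"y": 0.007,"z": 0,"ax": 0,"ay": 0,"az": 0,"fingers": 10},
    {"x": 0,"y": 0.007,"z": 0,"ax": 0,"ay": 0,"az": 0,"fingers": 10},
    {"x": 0,"y": 0,"z": 0,"ax": 0,"ay": 0,"az": 0,"fingers": 22},
    {"x": 0,"y": 0,"z": 0,"ax": 0,"ay": 0,"az": 0,"fingers": 34},
    {"x": 0,"y": 0,"z": 0,"ax": 0,"ay": 0,"az": 0,"fingers": 36}
  ]
}}

```text
time: 16.27
tcp_pos: [0.424, 0.0413, 0.092]
ee_rot: [3.14, 0.001, 1.618]
wrist_force: [1.2, 0.2, 0.6]
gripper_width: 0.374
grip_force: 0.0
```

Call:
{"fn": "move_arm", "kwargs": {
  "increments": [
    {"x": 0,"y": 0,"z": -0.02,"ax": 0,"ay": 0,"az": 0,"fingers": 36},
    {"x": 0,"y": 0,"z": -0.06,"ax": 0,"ay": 0,"az": 0,"fingers": 36},
    {"x": 0,"y": 0,"z": -0.1,"ax": 0,"ay": 0,"az": 0,"fingers": 36},
    {"x": 0,"y": 0,"z": -0.13,"ax": 0,"ay": 0,"az": 0,"fingers": 36},
    {"x": 0,"y": -0.1,"z": -0.1,"ax": 0,"ay": 0,"az": 0,"fingers": 36}
  ]
}}

```text
time: 16.9
tcp_pos: [0.3868, 0.0392, 0.2587]
ee_rot: [3.134, 0.002, 1.618]
wrist_force: [-0.1, 0.0, -0.1]
gripper_width: 0.385
grip_force: 0.0
```

```bash
python3 - <<'E'
from h import *
from cell import imaging
c=imaging.capture("scene");t=imaging.capture("top")
m=mask(t["img"],"cop");m[:240]=0;m[330:]=0;m[:,:240]=0;m[:,380:]=0
v,u=np.nonzero(m);print(len(u),u.min(),u.max(),v.min(),v.max())
cv2.imwrite("pics/f.png",np.hstack([cv2.resize(c["img"][150:390,240:510],(400,356)),cv2.resize(t["img"][80:330,220:450],(400,435))[:356]])[:,:,::-1])
cv2.imwrite("pics/g.png",cv2.resize(t["img"][:, 60:],(725,600))[:,:,::-1])
E
```

```text
15 328 349 277 298
```

View pics/f.png

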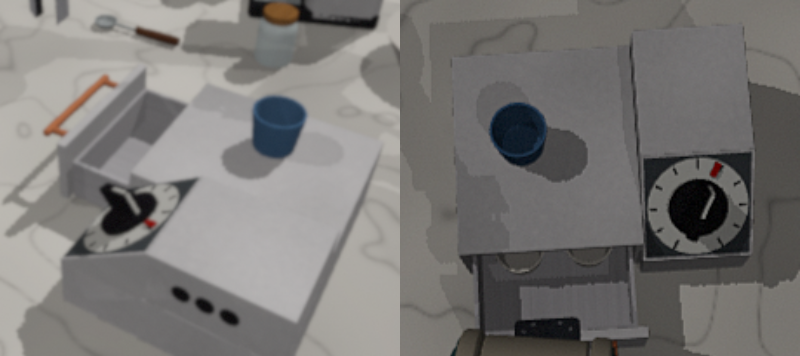

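View pics/g.png

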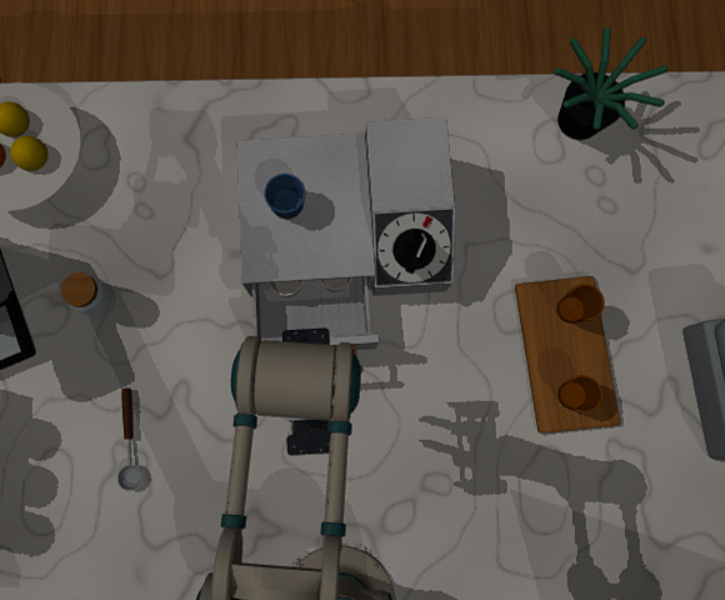

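The pictures show the pointer aimed at the red tab and the drawer out. Two upright cup rims are visible at about (285,285) and (335,282) in the top view, and the other objects are where they were. Handing in.

```bash
python3 -c "
from cell import workorder;print(workorder.close_job())"
```

```text
the job is handed in; nothing more can be done
None
```

The job is handed in: I turned the dial to the red tab (within about 2°) and let go, then pulled the drawer to its stop; the cups are upright and nothing else moved in the final pictures.

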